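# Draw out a parked tote with the hook and pack it with clamps

### The job

Slide the yellow gate fully open, then draw the red tote out of the covered bay with the hook tool in its pull eye (do not drag it with the gripper itself) until it rests against the two black end stops. Then, in any order, lay the hook back in its grey tray the way it lay before, stand every steel clamp from the blue tray upright on the tote's floor, and slide the gate fully shut behind the tote. Leave the copper reject and everything else on the bench alone.

Things in the scene. Friction and masses are not known exactly. Their poses are not given: they have to be found in the camera images.
- bay: fixed parking bay with a loading lane before its mouth. Origin: centre of the mouth at bench level; x points level INTO the bay, y to the side where the gate stands when open, z up. Two guide rails 22 mm high, inner faces at y = +-90 mm, run from x = -240 to 460 mm. A second tote stands fixed behind (x = 310 to 460 mm); leave it.
- bay_cover (a point): middle of the front edge of the bay's clear flat cover, on its underside, 125 mm above the bay origin. The cover is 12 mm thick (top at 137 mm) and roofs x = 0 to 460, y = +-150 mm of the bay frame, on posts at y = +-140 mm. Axes as the bay's.
- end_stops (a point): point at bench level midway between the two black rubber end stops, on the faces the tote meets: (-215, 0, 0) mm in the bay frame. The stops are 28 mm high, 20 mm thick, at y = +-(56 to 90) mm. The tote's front meets them when the tote's origin is at x = -125 mm in the bay frame.
- gate (a joint): yellow gate on the bay mouth, sliding along the bay's +y: 0 = fully shut (blocks the tote), 0.070 = fully open, both hard end stops (m). It stays where left; about 1.5 N of friction. Its 40 mm wide blade hangs 30 to 135 mm above the bench at x = -15 to -9 mm of the bay frame.
- gate_grip (a point): point in the gate's yellow grip block, on its centre line, 19 mm below its top. The block is 40 mm along the bay's y, 24 mm along the bay's x, and spans 135 to 187 mm above the bench (top of the cover: 137 mm). At gate = 0 this point is at (-12, 55, 168) mm in the bay frame.
- tote: loose red plastic tote, open on top, 180 (x) by 170 (y) by 90 mm high, walls and floor 4 mm, 0.4 kg. Origin: centre of its underside; its front, with the pull eye, faces its -x; z up. It starts inside the bay with its x axis along the bay's x.
- tote_eye (a point): centre of the hole of the steel pull eye on the tote's front: a flat level loop of 8 mm round bar, 40 mm above the tote's underside, 113 mm in front (-x) of the tote's origin. Axes as the tote's. Hole 38 mm along x, 40 mm along y, open above and below.
- hook: hook tool, 0.18 kg: orange handle block 90 (x) by 26 (y) by 50 mm (z), origin at the centre of the handle's underside. A 10 mm round steel bar runs from the handle's +x end at z = 36 mm to x = 140 mm, where it turns straight down as a spike to z = 0. z up when lying in its tray. Centre of mass near the handle's centre.
- hook_tip (a point): lower end of the hook's spike, at (140, 0, 0) mm in the hook's frame. Axes as the hook's.
- hook_tray: fixed grey tray for the hook, 240 (x) by 64 (y) by 12 mm, walls and floor 4 mm; origin at the centre of its underside. The hook lies in it with its x axis along the tray's x axis and its origin at x = -47, y = 0, z = 4 mm.
- parts_tray: fixed blue tray, 240 (x) by 180 (y) by 18 mm high, walls and floor 4 mm; origin at the centre of its underside. The clamps start in it.
- clamp1: bright steel pipe clamp, 68 (x) by 34 (y) by 48 mm high, 0.2 kg: flat foot plate 12 mm thick with a round hump of 23 mm radius (axis along y, centred 25 mm up) whose flat ends are the two 34 mm apart side faces. Origin: centre of its underside; z up when it stands on its foot. From two to four of the four clamps are present.
- clamp2: bright steel pipe clamp, 68 (x) by 34 (y) by 48 mm high, 0.2 kg: flat foot plate 12 mm thick with a round hump of 23 mm radius (axis along y, centred 25 mm up) whose flat ends are the two 34 mm apart side faces. Origin: centre of its underside; z up when it stands on its foot. From two to four of the four clamps are present.
- clamp3: bright steel pipe clamp, 68 (x) by 34 (y) by 48 mm high, 0.2 kg: flat foot plate 12 mm thick with a round hump of 23 mm radius (axis along y, centred 25 mm up) whose flat ends are the two 34 mm apart side faces. Origin: centre of its underside; z up when it stands on its foot. From two to four of the four clamps are present.
- clamp4: bright steel pipe clamp, 68 (x) by 34 (y) by 48 mm high, 0.2 kg: flat foot plate 12 mm thick with a round hump of 23 mm radius (axis along y, centred 25 mm up) whose flat ends are the two 34 mm apart side faces. Origin: centre of its underside; z up when it stands on its foot. From two to four of the four clamps are present.
- reject: bystander: a copper-coloured reject clamp of the same shape as the steel ones, standing outside the trays; not to be loaded. Origin: centre of its underside.
- tape: bystander: roll of brown tape, 100 mm across, 45 mm high. Origin: centre of its underside.
- marker_jar: bystander: white jar, 60 mm across, 90 mm high. Origin: centre of its underside.
- driver: bystander: screwdriver lying on the bench. Origin: its middle, on the bench.
- carton: bystander: cardboard carton, 120 by 90 by 70 mm. Origin: centre of its underside.
- oiler: bystander: blue bottle, 56 mm across, 130 mm high. Origin: centre of its underside.

How it is judged (in metres and radians):
On the way, in this order (a step that is already met when the one before it is completed fails the run):
1. the gate is slid fully open (within 5 mm) (value of joint gate above 0.065 m), for 0.2 s.
2. the hook's spike is down through the tote's eye and has drawn the tote at least 50 mm (x of hook_tip in the frame of tote_eye between -0.026 and 0.026 m and y of hook_tip in the frame of tote_eye between -0.026 and 0.026 m and z of hook_tip in the frame of tote_eye below -0.004 m and distance of tote from where it was at the start of the episode above 0.05 m), for 0.2 s.
3. the tote is against the end stops (within 13 mm) (x of tote in the frame of bay below -0.112 m), for 0.2 s.
At the end, for the whole second after the job is handed in: Tote level, within 13 mm of the end stops; gate within 6 mm of shut; hook upright in its tray within 30 mm along, 22 mm across and 0.2 rad of its place; every clamp present upright (0.15 rad) on the tote floor; all at rest (x of tote in the frame of bay below -0.112 m and y of tote in the frame of bay between -0.015 and 0.015 m and angle between tote's own z axis and vertical below 0.06 rad and linear speed of each of tote, hook, clamp1, clamp2, clamp3, clamp4 below 0.02 m/s and value of joint gate below 0.006 m and x of hook in the frame of hook_tray between -0.077 and -0.017 m and y of hook in the frame of hook_tray between -0.022 and 0.022 m and z of hook in the frame of hook_tray below 0.012 m and angle between hook's own z axis and vertical below 0.12 rad and angle between the x axis of hook and the x axis of hook_tray, either way round below 0.2 rad and x of clamp1 in the frame of tote between -0.085 and 0.085 m and y of clamp1 in the frame of tote between -0.08 and 0.08 m and z of each of clamp1, clamp2, clamp3, clamp4 in the frame of tote below 0.014 m and angle between each of clamp1, clamp2, clamp3, clamp4's own z axis and vertical below 0.15 rad and x of clamp2 in the frame of tote between -0.085 and 0.085 m and y of clamp2 in the frame of tote between -0.08 and 0.08 m and x of clamp3 in the frame of tote between -0.085 and 0.085 m and y of clamp3 in the frame of tote between -0.08 and 0.08 m and x of clamp4 in the frame of tote between -0.085 and 0.085 m and y of clamp4 in the frame of tote between -0.08 and 0.08 m); the robot touches nothing.
It fails at once if the gripper drags or pushes the tote by hand before it is at the end stops (contact force between the fingers and tote above 3 N and x of tote in the frame of bay above -0.1 m).
It fails at once if the reject or another bystander is moved more than 30 mm (distance of any of reject, tape, marker_jar, driver, carton, oiler from where it was at the start of the episode above 0.03 m).
Of clamp1, clamp2, clamp3, clamp4 only 2 to 4 are there at a start; the rules pass over those that are not, and their reading is None.
At some moment in a run one of clamp1, clamp2, clamp3, clamp4 may be knocked a few centimetres aside while the robot is not near it.
It also fails if it takes over 210 s, if anything falls off the work surface, if the arm or the gripper's body presses on something with over 40 N, if the wrist force passes 120 N, or if a joint passes its speed limit or range.

### The arm

A 6-joint arm with a two-finger parallel gripper is mounted at the origin on the work surface. World frame = base frame: x ahead of the robot, y to its left, z up, the work surface at z = 0. Lengths are in m, angles in degrees, forces in N, time in s.
With the tool pointing down it reaches from about 0.325 to 0.85 m from the base axis. Payload 15.5 kg.
Tool frame: the origin (TCP) lies at the very end of the fingers, on their centre line; the grasp point (between the pads) lies arm.grip_depth behind it (arm.grip_depth is the distance from the TCP to the grasp point, in m); z points along the fingers, y is the line along which they close (so a half turn about z gives the same grasp; the last joint's range is limited). The gripper opens to 91 mm and grips with 3 to 60 N. Pads are 32 mm wide; open, the fingers measure 118 mm over their backs; the gripper's body (76 mm by 178 mm) begins 60 mm behind the grasp point.
Start: joints at [-72.451, 28.281, 77.091, -0, 74.628, -5.472], TCP at [0.244, -0.575, 0.214] pointing down, gripper open.
Joint ranges: [-166.48, 166.48], [-47.26, 123.95], [12.59, 153.08], [-70.14, 250.14], [6.76, 159.57], [-176.63, 176.63]. Speed limits (degrees/s): [108.29, 108.29, 147.25, 172.46, 172.46, 172.46].

### API

Orientations are given as a 3x3 rotation matrix whose columns are the frame's x, y, z axes.
In Python, from rig import arm gives the robot as it stands. Calls block until the motion is done:
- arm.move_to(position, orientation): joint-space move of the TCP to a pose.
- arm.move_l(position, orientation=None, feed=0.15): straight line of the TCP; orientation=None keeps the orientation; feed is the mean speed in m/s.
- arm.move_joints(angles): joint-space move.
- arm.grip(opening): finger opening in m; the grip force is fixed at half the most; returns when the fingers have stopped.
- arm.sleep(seconds).
- arm.solve_ik(position, orientation): joint angles nearest the present ones, or None.
- arm.snapshot(name): name is "scene" or "top" or "wrist"; returns the picture (384x512x3 uint8, red, green, blue); there is no depth.
- arm.get_calibration(name): a dict with "intrinsics" (3x3 intrinsics, pixels), "cam_to_world" (4x4, takes a point from camera to world coordinates). Camera axes: x right, y down, z forward; pixel columns grow to the right and rows downward; lengths in m; the calibration is good to about 2 mm. A picture is of the moment at which its call begins: read the wrist's pose just before it. get_calibration takes no time and is no camera call; for the wrist camera it gives the pose at the moment of the call.
A pose or a line that the arm cannot do raises arm.Unreachable and nothing moves.
- arm.sign_off(): hands the job in; it is judged then, once.
Readings, each from a call of its own:
- arm.current_t(): time.
- arm.current_joint_positions(): joint angles.
- arm.current_dq(): joint speeds.
- arm.current_tau(): joint torques, N m.
- arm.current_ee_pos(): TCP position.
- arm.current_tool_rot(): TCP orientation.
- arm.current_force(): force on the tool from outside, world axes, zero at the start.
- arm.current_torque(): the same for the moment, N m.
- arm.current_width(): finger opening in m.
- arm.current_grasp_force(): force on a finger pad.
Only numpy, scipy, OpenCV 4.12 (cv2) and the standard library are available. Lean on these libraries where they do the work, as an engineer would, in place of code of your own. Each camera call takes 0.05 s, during which the arm holds its last target. There are 200 camera calls.

## Working session

There is one attempt and no reset: what is moved stays moved. The work goes in short steps, each a Python script; the robot and the scene stay as the last script left them, time stands still between calls to the robot, and variables do not carry over. Pictures are saved under pics/ and viewed, at most 14 in all, crops included, and the job is handed in when it is done.

```bash
ls; mkdir -p pics; python3 - <<'E'
from rig import arm
import cv2,numpy as np
for n in("scene","top"):
    im=arm.snapshot(n); cv2.imwrite(f"pics/{n}0.png",im[:,:,::-1])
    c=arm.get_calibration(n); print(n,np.round(c["intrinsics"],1).tolist(),np.round(c["cam_to_world"],3).tolist())
print(arm.grip_depth,arm.current_t(),np.round(arm.current_tool_rot(),3).tolist())
E
```

```text
pics
scene [[383.2, 0.0, 256.0], [0.0, 383.2, 198.2], [0.0, 0.0, 1.0]] [[0.879, 0.318, -0.355, 1.016], [0.477, -0.567, 0.672, -0.883], [0.013, -0.76, -0.65, 0.986], [0.0, 0.0, 0.0, 1.0]]
top [[350.0, 0.0, 258.4], [0.0, 350.0, 196.8], [0.0, 0.0, 1.0]] [[-0.025, -0.999, 0.047, 0.502], [-1.0, 0.025, -0.012, 0.033], [0.011, -0.047, -0.999, 1.02], [0.0, 0.0, 0.0, 1.0]]
0.0188 0.1 [[0.92, 0.391, -0.0], [0.391, -0.92, 0.001], [0.0, -0.001, -1.0]]
```

View pics/scene0.png

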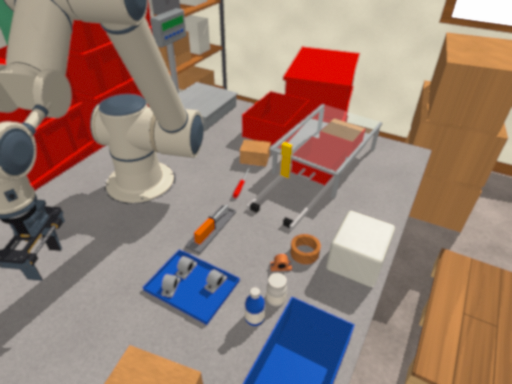

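View pics/top0.png

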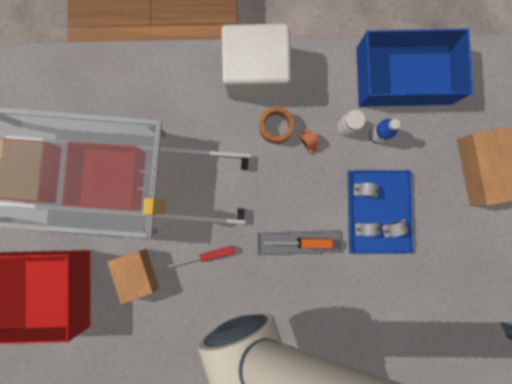

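```bash
cat > h.py <<'E'
from rig import arm
import cv2,numpy as np
def R(yaw):  # tool down, tool x at yaw (deg) in world
    c,s=np.cos(np.radians(yaw)),np.sin(np.radians(yaw))
    return np.array([[c,s,0],[s,-c,0],[0,0,-1.]])
def snap(n,f=None):
    c=arm.get_calibration(n); im=arm.snapshot(n)[:,:,::-1].copy()
    if f: cv2.imwrite(f"pics/{f}.png",im)
    return im,c
def ray(c,uv,z):
    K,T=c["intrinsics"],c["cam_to_world"]
    uv=np.atleast_2d(np.array(uv,float)); d=np.c_[uv,np.ones(len(uv))]@np.linalg.inv(K).T@T[:3,:3].T
    o=T[:3,3]; return o+d*((z-o[2])/d[:,2])[:,None]
def look(xy,z,yaw):  # put wrist camera over xy
    c=arm.get_calibration("wrist"); Rt=arm.current_tool_rot()
    off=Rt.T@(c["cam_to_world"][:3,3]-arm.current_ee_pos()); ax=Rt.T@c["cam_to_world"][:3,2]
    Rn=R(yaw); h=(Rn@off)[2]+z; a=Rn@ax
    p=np.array([xy[0],xy[1],0])-(Rn@off)-a/-a[2]*h; p[2]=z
    arm.move_to(p,Rn)
E
python3 - <<'E'
from h import *
c=arm.get_calibration("wrist");Rt=arm.current_tool_rot();T=c["cam_to_world"]
print(np.round(Rt.T@(T[:3,3]-arm.current_ee_pos()),3),np.round(Rt.T@T[:3,:3],3),np.round(c["intrinsics"],1))
ims=[]
for i,(xy,z,yaw) in enumerate([((.51,-.335),.25,0),((.41,-.1),.30,0),((.56,.30),.30,0)]):
    try:
        look(xy,z,yaw); im,c=snap("wrist",f"w{i}"); np.save(f"w{i}.npy",c,allow_pickle=True); ims.append(im); print(arm.current_ee_pos(),arm.current_joint_positions())
    except arm.Unreachable as e: print(i,e)
cv2.imwrite("pics/w_a.png",np.hstack([cv2.resize(i,(400,300)) for i in ims[1:]]))
E
```

```text
[ 0.066 -0.001 -0.171] [[ 0.001 -0.971 -0.239]
 [ 1.     0.001 -0.001]
 [ 0.001 -0.239  0.971]] [[276.5   0.  259.2]
 [  0.  276.5 192.1]
 [  0.    0.    1. ]]
[ 0.54702015 -0.33729318  0.24984415] [-3.69720346e+01  2.80656855e+01  7.15918223e+01 -1.34606633e-02
  8.03540656e+01  5.30788890e+01]
[ 0.46120058 -0.10207423  0.29971056] [-1.97186505e+01  1.10349555e+01  9.01124291e+01 -1.30509606e-02
  7.88509256e+01  7.03402053e+01]
[0.61078476 0.29773916 0.30028451] [ 2.09643448e+01  2.95146308e+01  6.12481200e+01 -1.64103924e-02
  8.92254658e+01  1.11049551e+02]
```

View pics/w0.png

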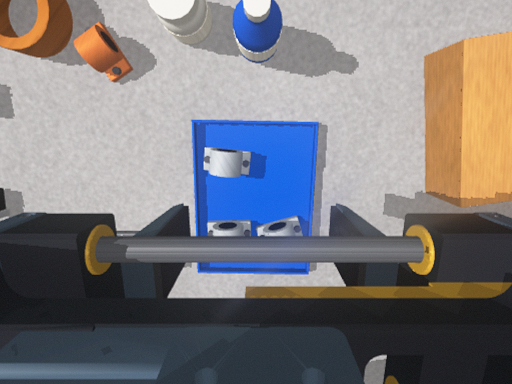

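View pics/w_a.png

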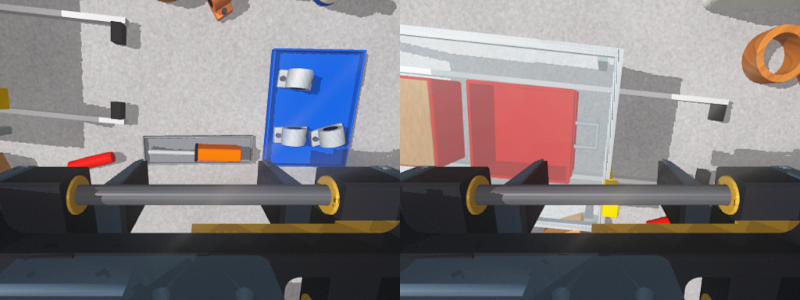

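```bash
python3 - <<'E'
from h import *
look((.48,.20),.36,0); a,c=snap("wrist","A"); np.save("A.npy",c,allow_pickle=True)
look((.32,-.1),.30,0); b,c=snap("wrist","B"); np.save("B.npy",c,allow_pickle=True)
cv2.imwrite("pics/A2.png",cv2.resize(a[0:240,60:460],(800,480),interpolation=2))
cv2.imwrite("pics/B2.png",cv2.resize(b[0:240,60:460],(800,480),interpolation=2))
E
```

```text
(no output)
```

View pics/A2.png

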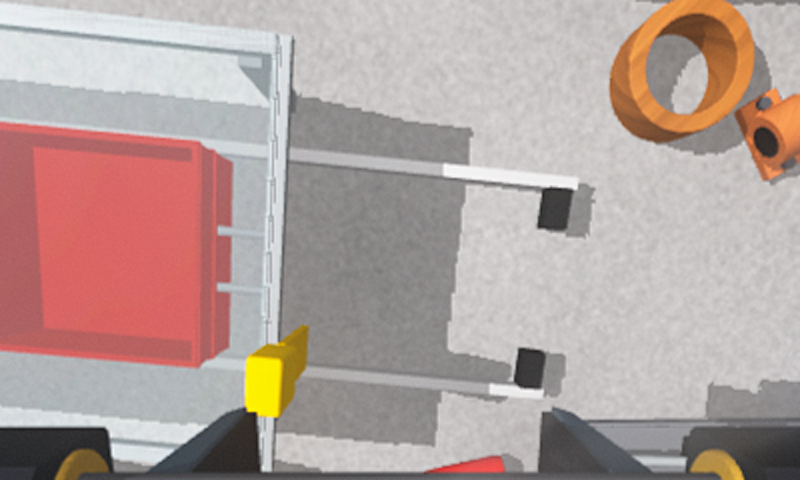

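View pics/B2.png

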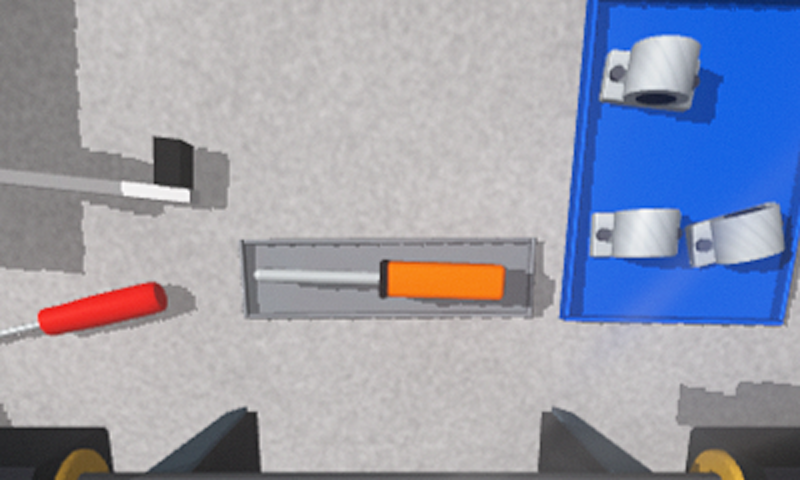

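```bash
python3 - <<'E'
from h import *
A=np.load("A.npy",allow_pickle=True).item();B=np.load("B.npy",allow_pickle=True).item()
f=lambda p:np.array(p)/2+[60,0]
p=lambda n,c,q,z:print(n,np.round(ray(c,f(q),z)[:,:2]*1000,1).tolist())
p("rail end U outer,inner; L inner,outer",A,[(578,179),(578,189),(543,388),(543,397)],.022)
p("rail mouth U in, L in",A,[(290,161),(310,369)],.022)
p("U rail, inner at 445",A,[(445,177)],.022)
p("stop U tl,tr,bl,br",A,[(545,188),(573,190),(540,228),(568,231)],.028)
p("cover front corner top",A,[(292,35)],.137)
p("eye legs tip",A,[(218,231),(265,235),(218,287),(265,291)],.044)
p("tote front top corners",A,[(201,142),(205,362)],.09)
im=cv2.imread("pics/A.png");h=cv2.cvtColor(im,cv2.COLOR_BGR2HSV)
def blob(im,lo,hi):
    h=cv2.cvtColor(im,cv2.COLOR_BGR2HSV);m=cv2.inRange(h,lo,hi);m[225:]=0
    cs=cv2.findContours(m,0,2)[0];return sorted(cs,key=cv2.contourArea)[::-1]
y=blob(im,(22,120,215),(35,255,255))[0];r=cv2.boundingRect(y);print("yellow",r,cv2.minAreaRect(y))
h_,c=snap("wrist")
o=blob(cv2.imread("pics/B.png"),(5,200,150),(16,255,255))[0];mr=cv2.minAreaRect(o);bx=cv2.boxPoints(mr);print(mr)
print(np.round(ray(B,bx,.054)*1000,1))
g=ray(A,[(r[0]+r[2]/2,r[1]+r[3]/2)],.187);print("gate top approx",g)
p("gate",A,[(246,350),(284,350),(246,415),(284,415)],.187)
p("spike/bar end",B,[(257,274)],.045)
E
```

```text
rail end U outer,inner; L inner,outer [[669.4, 42.9], [661.2, 42.2], [481.9, 61.8], [473.0, 61.3]]
rail mouth U in, L in [[684.4, 292.8], [500.5, 282.7]]
U rail, inner at 445 [[671.2, 158.6]]
stop U tl,tr,bl,br [[661.4, 72.6], [659.8, 48.3], [628.2, 74.9], [625.6, 50.2]]
cover front corner top [[742.9, 266.7]]
eye legs tip [[625.4, 352.7], [622.1, 312.9], [578.4, 356.4], [574.9, 315.6]]
tote front top corners [[687.8, 345.8], [521.1, 356.9]]
yellow (182, 177, 19, 32) ((191.0511016845703, 192.52899169921875), (17.502092361450195, 30.379005432128906), 3.012787342071533)
((282.5, 139.5), (17.0, 57.0), 90.0)
[[ 427.   -92.    54. ]
 [ 427.1 -176.    54. ]
 [ 402.3 -177.2   54. ]
 [ 402.2  -91.9   54. ]]
gate top approx [[0.52494107 0.28610833 0.187     ]]
gate [[548.4, 295.5], [548.4, 271.4], [505.5, 298.3], [505.5, 273.6]]
spike/bar end [[417.8, 7.4]]
```

```bash
cat >> h.py <<'E'
YAW=-5.
xb=np.array([np.sin(np.radians(5)),np.cos(np.radians(5)),0]); yb=np.array([-xb[1],xb[0],0])
O=np.array([.5924,.2911,0])
def bay(x,y,z): return O+xb*x+yb*y+np.array([0,0,z])
E
python3 - <<'E'
from h import *
g=np.array([.527,.2848,.149]); r=R(YAW)
arm.grip(.06)
arm.move_to(g+[0,0,.12],r); arm.move_l(g+[0,0,.03],feed=.15);arm.move_l(g,feed=.05)
print(arm.grip(.0),arm.current_width(),arm.current_grasp_force(),np.round(arm.current_force(),1))
d=.05; arm.move_l(g+yb*d,feed=.06); F=arm.current_force();print(d,np.round(F,1))
while d<.08 and abs(arm.current_force()@yb)<8:
    d+=.002; arm.move_l(g+yb*d,feed=.03); print(d,np.round(arm.current_force(),1),np.round((arm.current_ee_pos()-g)@yb,4))
np.save("gopen.npy",arm.current_ee_pos()); print(arm.current_t())
E
```

```text
False 0.024079098864998448 29.99256581068039 [ 0.   7.8 -1.7]
0.05 [-0.2 12.7 -4.7]
0.052000000000000005 [ 0.2 13.2 -5.4] 0.0518
0.054000000000000006 [ 1.1 14.  -5. ] 0.0538
0.05600000000000001 [ 7.4 11.  -8.9] 0.0547
0.05800000000000001 [ 19.2   8.5 -17. ] 0.055
12.65
```

```bash
python3 - <<'E'
from h import *
p=arm.current_ee_pos(); arm.grip(.06); arm.move_l(p+[0,0,.1]); 
look((.48,.23),.36,YAW); a,c=snap("wrist","C"); np.save("C.npy",c,allow_pickle=True)
print(np.round(p,4),np.round(arm.current_force(),1))
cv2.imwrite("pics/C2.png",cv2.resize(a[0:240,60:460],(800,480),interpolation=2))
E
```

```text
[0.4723 0.2912 0.1492] [ 0.4 -0.2 -0.1]
```

View pics/C2.png

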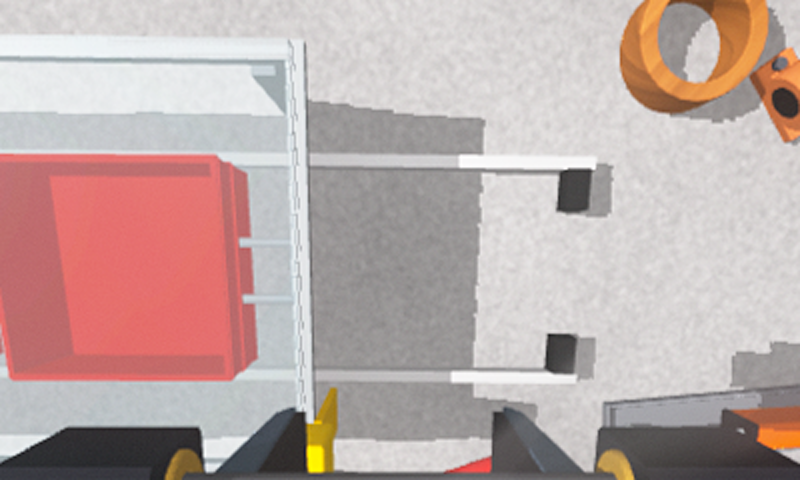

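```bash
python3 - <<'E'
from h import *
C=np.load("C.npy",allow_pickle=True).item()
f=lambda p:np.array(p)/2+[60,0]
p=lambda n,c,q,z:print(n,np.round(ray(c,f(q),z)[:,:2]*1000,1).tolist())
p("rail end inner",C,[(596,172),(576,370)],.022);p("rail mouth in",C,[(310,164),(313,369)],.022)
p("legs",C,[(245,242),(290,242),(245,298),(290,298)],.044)
p("stops U tl tr, L",C,[(561,170),(589,170)],.028)
im=cv2.imread("pics/w2.png")[110:230,150:310]
cv2.imwrite("pics/w2c.png",cv2.resize(im,(800,600),interpolation=2))
E
```

```text
rail end inner [[658.1, 42.7], [484.0, 61.7]]
rail mouth in [[686.1, 288.1], [506.4, 308.0]]
legs [[625.8, 348.0], [622.5, 309.8], [579.0, 355.3], [575.6, 316.2]]
stops U tl tr, L [[661.8, 74.5], [659.7, 50.7]]
```

View pics/w2c.png

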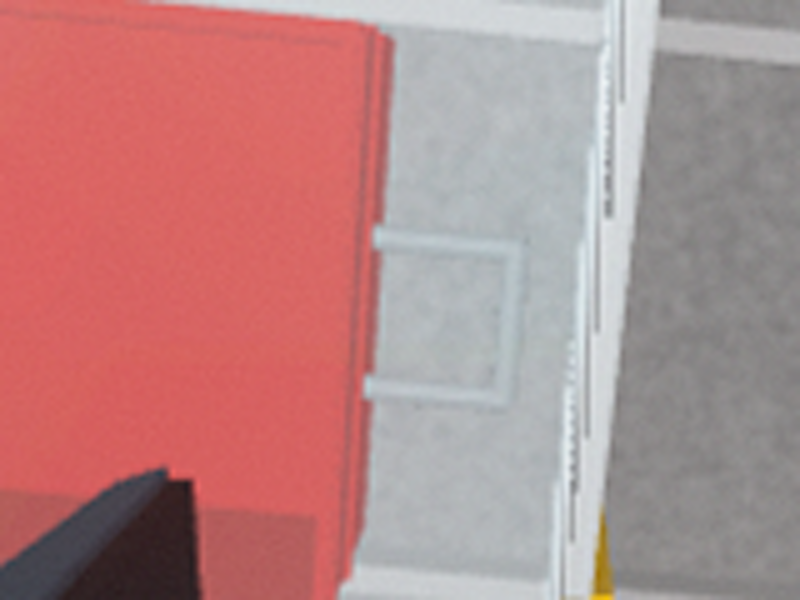

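```bash
sed -i 's/^YAW=-5./YAW=-5.8/; s/radians(5)/radians(5.8)/g; s/^O=.*/O=np.array([.5965,.2908,0])/' h.py; python3 - <<'E'
from h import *
W=np.load("w2.npy",allow_pickle=True).item()
f=lambda p:np.array(p)/5+[150,110]
q=ray(W,f([(512,320),(450,242),(450,388),(372,310)]),.042)
for a in q: print(np.round(a*1000,1),np.round([(a-O)@xb*1000,(a-O)@yb*1000],1))
E
```

```text
[600.  309.3  42. ] [18.8 -1.6]
[624.6 328.4  42. ] [ 40.3 -24.1]
[578.1 329.2  42. ] [36.4 22.2]
[603.2 353.3  42. ] [62.9 -0.4]
```

```bash
python3 - <<'E'
from h import *
g=np.array([.4147,-.133,.018]); r=R(88.5)
arm.grip(.06); arm.move_to(g+[0,0,.12],r); arm.move_l(g,feed=.08); arm.grip(0)
print(arm.current_width(),arm.current_grasp_force()); np.save("hookg.npy",arm.current_ee_pos())
arm.move_l(g+[0,0,.10],feed=.1); print(np.round(arm.current_force(),1))
r2=R(90-5.8); arm.move_to(bay(-.20,0,.12),r2); 
im,c=snap("wrist","D"); np.save("D.npy",c,allow_pickle=True); s,c=snap("scene","Ds")
cv2.imwrite("pics/D2.png",np.hstack([cv2.resize(im,(400,300)),cv2.resize(s[80:260,200:440],(400,300),interpolation=2)]))
print(arm.current_joint_positions(),arm.current_t())
E
```

```text
0.02569396101842847 30.000249445438385
[-0.5  0.5 -1.8]
[ 3.06340438e+00  3.10030349e+01  8.92575655e+01 -1.55797501e-02
  5.97761555e+01  8.94974981e+00] 21.7917
```

View pics/D2.png

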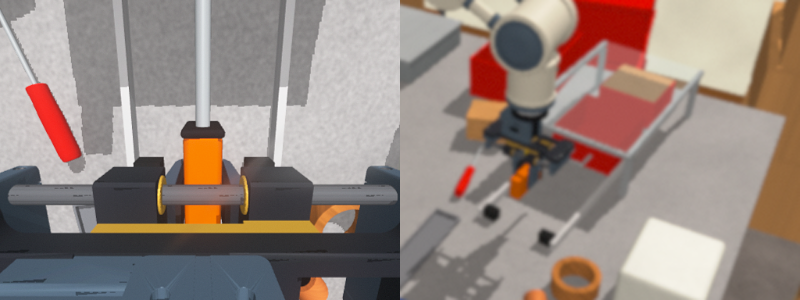

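```bash
python3 - <<'E'
from h import *
arm.move_l(bay(-.20,0,.076),feed=.1); arm.move_l(bay(-.098,0,.076),feed=.06); print(np.round(arm.current_force(),1))
s,c=snap("scene","E"); t,c=snap("top","Et"); w,c=snap("wrist","Ew")
cv2.imwrite("pics/E2.png",np.hstack([cv2.resize(s[110:200,260:380],(400,300),interpolation=2),cv2.resize(w[0:180,136:376],(400,300),interpolation=2)]))
E
```

```text
[-0.2 -0.8 -2.2]
```

View pics/E2.png

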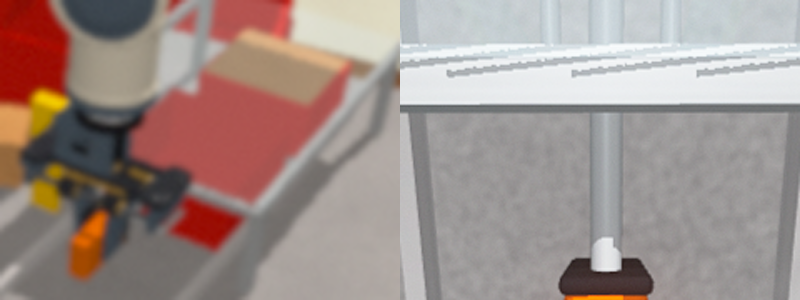

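```bash
python3 - <<'E'
from h import *
for z in(.066,.056,.046,.036,.030):
    arm.move_l(bay(-.098,0,z),feed=.04); F=arm.current_force(); print(z,np.round(F,1))
    if F[2]>6: break
else:
    for x in(-.11,-.12,-.16,-.20,-.25,-.30,-.34,-.36):
        arm.move_l(bay(x,0,.030),feed=.06); print(x,np.round(arm.current_force(),1))
    while x>-.41 and arm.current_force()@xb<10:
        x-=.003; arm.move_l(bay(x,0,.030),feed=.03); print(round(x,3),np.round(arm.current_force(),1))
s,c=snap("scene","F"); w,c=snap("wrist","Fw")
cv2.imwrite("pics/F2.png",np.hstack([cv2.resize(s[80:260,200:440],(400,300),interpolation=2),cv2.resize(w,(400,300),interpolation=2)]))
E
```

```text
0.066 [ 0.2  0.4 -1.5]
0.056 [ 0.1  0.3 -1.4]
0.046 [-0.9  0.6 -0.9]
0.036 [-0.1  0.3 -1.2]
0.03 [ 0.1  0.4 -1.8]
-0.11 [ 0.5  0.4 -1.5]
-0.12 [ 0.4  0.6 -1.7]
-0.16 [ 0.3 -0.7 -2. ]
-0.2 [ 0.3  0.3 -1.2]
-0.25 [ 0.5 -0.2 -1.5]
-0.3 [ 0.   0.1 -2.1]
-0.34 [-0.4 -0.6 -1.6]
-0.36 [-0.4  0.3 -2.1]
-0.363 [-0.6  1.2 -2.3]
-0.366 [-0.1 -0.3 -1.7]
-0.369 [-0.4  0.4 -0.8]
-0.372 [-0.3 -0.8 -1.6]
-0.375 [-1.1  0.4 -2.3]
-0.378 [-0.2 -0.3 -1.6]
-0.381 [-0.4  1.3 -2.1]
-0.384 [ 0.1 -0.4 -2.5]
-0.387 [-1.4  1.  -2.2]
-0.39 [ 0.1  0.2 -0.8]
-0.393 [ 2.4 16.3 -1. ]
```

View pics/F2.png

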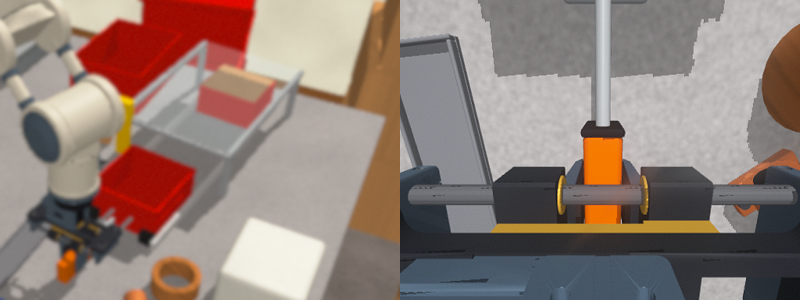

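```bash
python3 - <<'E'
from h import *
arm.move_l(bay(-.380,0,.030),feed=.04); arm.move_l(bay(-.380,0,.19),feed=.12); print(np.round(arm.current_force(),1))
g=np.load("hookg.npy"); r=R(89)
arm.move_to(np.r_[g[:2],.19],r); arm.move_l(np.r_[g[:2],.03],feed=.12)
z=.021
arm.move_l(np.r_[g[:2],z],feed=.03)
while z>.0165 and arm.current_force()[2]<1.5: z-=.001; arm.move_l(np.r_[g[:2],z],feed=.02)
print(z,np.round(arm.current_force(),1)); arm.grip(.05); arm.sleep(.3)
arm.move_l(np.r_[g[:2],.15],feed=.15)
look((.32,-.1),.30,0); b,c=snap("wrist","G"); np.save("G.npy",c,allow_pickle=True)
cv2.imwrite("pics/G2.png",cv2.resize(b[0:240,60:460],(800,480),interpolation=2)); print(arm.current_t())
E
```

```text
[-0.5  0.8 -1.7]
0.018 [-0.8 -0.8  3. ]
43.3917
```

View pics/G2.png

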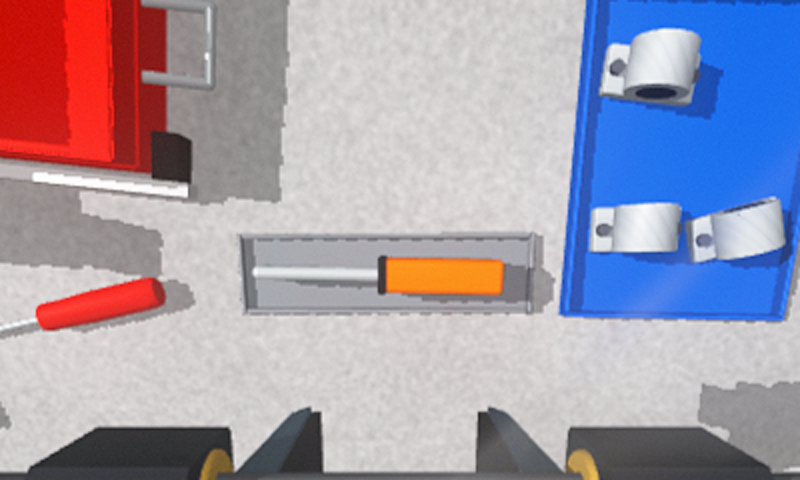

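```bash
cat >> h.py <<'E'
def nadir(xy,z,yaw=0):
    r=R(yaw); p=np.array([xy[0],xy[1],z])-r@[.066,0,0]; p[2]=z; arm.move_to(p,r)
def clamps(im,c,zt=.03):
    h=cv2.cvtColor(im,cv2.COLOR_BGR2HSV); b=cv2.inRange(h,(105,150,60),(125,255,255)); b[212:]=0
    cs=max(cv2.findContours(b,0,2)[0],key=cv2.contourArea); hull=np.zeros_like(b); cv2.fillPoly(hull,[cv2.convexHull(cs)],255)
    m=hull&~cv2.inRange(h,(100,90,0),(130,255,255)); m=cv2.morphologyEx(m,cv2.MORPH_OPEN,np.ones((3,3)))
    out=[]
    for k in cv2.findContours(m,0,2)[0]:
        (u,v),(w,l),a=cv2.minAreaRect(k)
        if cv2.contourArea(k)<250: continue
        q=ray(c,cv2.boxPoints(((u,v),(w,l),a)),zt)[:,:2]; e=[q[1]-q[0],q[2]-q[1]]; L=[np.linalg.norm(x) for x in e]
        d=e[int(np.argmax(L))]; th=np.degrees(np.arctan2(d[1],d[0]))%180
        out.append((q.mean(0),th,max(L),min(L)))
    return out,m
E
python3 - <<'E'
from h import *
nadir((.505,-.33),.33); im,c=snap("wrist","H"); o,m=clamps(im,c)
for k in o: print([np.round(x,3) for x in k])
for k in list(o):
    nadir(k[0],.25); im2,c2=snap("wrist"); o2,m2=clamps(im2,c2); 
    for q in o2: print("  ",[np.round(x,3) for x in q])
    print()
cv2.imwrite("pics/H2.png",np.hstack([cv2.resize(im[:230,140:380],(400,383)),cv2.resize(cv2.bitwise_and(im2,im2,mask=m2)[:230,140:380],(400,383))]))
print(arm.current_t())
E
```

```text
[array([ 0.448, -0.29 ]), np.float64(90.069), np.float64(0.064), np.float64(0.037)]
[array([ 0.447, -0.367]), np.float64(105.641), np.float64(0.065), np.float64(0.04)]
[array([ 0.561, -0.29 ]), np.float64(84.524), np.float64(0.065), np.float64(0.038)]
   [array([ 0.449, -0.288]), np.float64(90.096), np.float64(0.064), np.float64(0.035)]
   [array([ 0.446, -0.365]), np.float64(105.639), np.float64(0.066), np.float64(0.036)]
   [array([ 0.562, -0.288]), np.float64(84.05), np.float64(0.065), np.float64(0.046)]

   [array([ 0.448, -0.292]), np.float64(89.973), np.float64(0.065), np.float64(0.035)]
   [array([ 0.448, -0.367]), np.float64(105.296), np.float64(0.065), np.float64(0.036)]
   [array([ 0.561, -0.292]), np.float64(84.306), np.float64(0.066), np.float64(0.045)]

   [array([ 0.453, -0.289]), np.float64(90.185), np.float64(0.064), np.float64(0.034)]
   [array([ 0.456, -0.364]), np.float64(90.184), np.float64(0.067), np.float64(0.04)]
   [array([ 0.56 , -0.288]), np.float64(84.684), np.float64(0.065), np.float64(0.036)]

46.0667
```

View pics/H2.png

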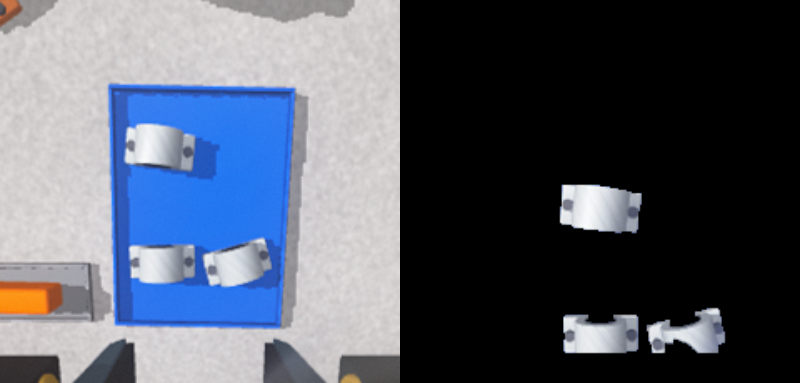

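```bash
cat > pick.py <<'E'
from h import *
import sys
sx,sy=float(sys.argv[1]),float(sys.argv[2])
nadir((.505,-.33),.33); im,c=snap("wrist"); o,_=clamps(im,c); print(len(o),"left",arm.current_t())
k=max(o,key=lambda k:k[0][0])
nadir(k[0],.25); im,c=snap("wrist"); o,_=clamps(im,c); k=min(o,key=lambda q:np.linalg.norm(q[0]-k[0]))
print([np.round(x,3) for x in k]); assert .055<k[2]<.075 and .03<k[3]<.043
p=np.r_[k[0],.022]; arm.grip(.06)
arm.move_to(p+[0,0,.09],R(k[1])); arm.move_l(p,feed=.1); arm.grip(0)
print("w",arm.current_width(),arm.current_grasp_force()); assert abs(arm.current_width()-.034)<.003
arm.move_l(p+[0,0,.15],feed=.2)
q=bay(-.125+sx,sy,.0); r=R(90-5.8)
arm.move_to(q+[0,0,.172],r); arm.move_l(q+[0,0,.035],feed=.12)
z=.026; arm.move_l(q+[0,0,z],feed=.04); f0=arm.current_force()[2]
while z>.019 and arm.current_force()[2]<2: z-=.001; arm.move_l(q+[0,0,z],feed=.02)
print("z",z,np.round(arm.current_force(),1)); arm.grip(.048); arm.sleep(.2); arm.move_l(q+[0,0,.17],feed=.15)
print(arm.current_t())
E
python3 pick.py -.04 .036
```

```text
3 left 46.6167
[array([ 0.56 , -0.288]), np.float64(84.039), np.float64(0.065), np.float64(0.036)]
w 0.03402385782105945 30.000818073749542
z 0.021999999999999995 [-1.6 -0.   4.4]
57.3083
```

```bash
python3 pick.py -.04 -.036 && python3 pick.py .035 0 && python3 - <<'E'
from h import *
nadir((.505,-.33),.33); im,c=snap("wrist"); print(len(clamps(im,c)[0]))
nadir(bay(-.14,0,0)[:2],.36,0); im,c=snap("wrist","K")
cv2.imwrite("pics/K2.png",cv2.resize(im[0:240,60:460],(800,480),interpolation=2)); print(arm.current_t())
E
```

```text
2 left 59.1667
[array([ 0.448, -0.288]), np.float64(90.087), np.float64(0.064), np.float64(0.035)]
w 0.03366527147142524 30.000944137573242
z 0.021999999999999995 [-1.9  0.4  4.9]
70.05
1 left 71.9583
[array([ 0.448, -0.367]), np.float64(105.34), np.float64(0.065), np.float64(0.036)]
w 0.03374470373167291 30.000793933868408
z 0.026 [-1.8  2.1 18.6]
82.4917
0
86.4333
```

View pics/K2.png

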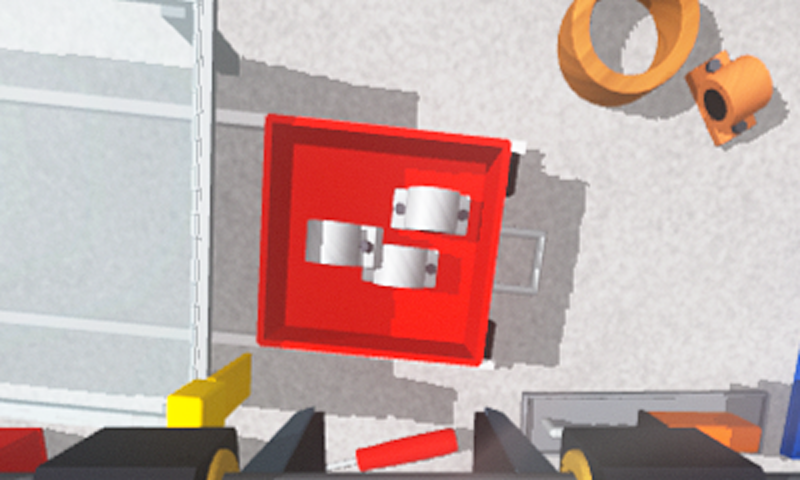

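```bash
python3 - <<'E'
from h import *
C=arm.get_calibration("wrist")
for n,p,z in(("third",(343,243),.03),("lower",(401,267),.03),("top",(431,210),.03),("tote c1",(268,117),.09),("c2",(510,142),.09),("c3",(480,362),.09),("c4",(262,345),.09)):
    a=ray(C,np.array(p)/2+[60,0],z)[0]; print(n,np.round([(a-O)@xb*1000+125,(a-O)@yb*1000],1))
E
```

```text
third [33.8  0.8]
lower [-19.   16.2]
top [-39.9 -34.5]
tote c1 [ 89.6 -83.2]
c2 [-89.8 -84.1]
c3 [-90.2  83. ]
c4 [86.9 86.9]
```

```bash
python3 - <<'E'
from h import *
r=R(90-5.8); q=bay(-.125+.047,0,0); arm.grip(.056)
arm.move_to(q+[0,0,.17],r); arm.move_l(q+[0,0,.04],feed=.1); arm.move_l(q+[0,0,.024],feed=.03); print(np.round(arm.current_force(),1))
arm.grip(0); print(arm.current_width())
arm.move_l(q+[0,0,.10],feed=.1)
q=bay(-.125+.054,-.036,0); arm.move_l(q+[0,0,.10],feed=.08)
arm.move_l(q+[0,0,.034],feed=.06); z=.034
while z>.018 and arm.current_force()[2]<5: z-=.001; arm.move_l(q+[0,0,z],feed=.02)
print(z,np.round(arm.current_force(),1)); arm.grip(.048); arm.sleep(.3); arm.move_l(q+[0,0,.17],feed=.12)
nadir(bay(-.14,0,0)[:2],.36,0); im,c=snap("wrist","L")
h=cv2.cvtColor(im,cv2.COLOR_BGR2HSV); red=cv2.inRange(h,(0,120,40),(6,255,255))|cv2.inRange(h,(172,120,40),(180,255,255)); red[210:]=0
k=max(cv2.findContours(red,0,2)[0],key=cv2.contourArea); hull=np.zeros_like(red); cv2.fillPoly(hull,[cv2.convexHull(k)],255)
hull=cv2.erode(hull,np.ones((9,9)));m=hull&~red
for k in cv2.findContours(m,0,2)[0]:
    if cv2.contourArea(k)<200: continue
    mr=cv2.minAreaRect(k); b=ray(c,cv2.boxPoints(mr),.03); a=b.mean(0)
    print(np.round([(a-O)@xb*1000+125,(a-O)@yb*1000],1),np.round([np.linalg.norm(b[1]-b[0]),np.linalg.norm(b[2]-b[1])],3),cv2.contourArea(k))
cv2.imwrite("pics/L2.png",cv2.resize(im[0:240,60:460],(800,480),interpolation=2)); print(arm.current_t())
E
```

```text
[-0.3 -0.  -0.2]
0.03398276334864236
0.022999999999999993 [-2.4 -1.2 12.7]
[-16.8  15.4] [0.036 0.066] 696.0
[ -6.1 -35.7] [0.037 0.131] 1544.0
99.6917
```

```bash
cat > asc.py <<'E'
from h import *
def asc(im,c,z=.02):
    X=np.arange(-.086,.0861,.003);Y=np.arange(-.075,.055,.005)
    K,T=c["intrinsics"],np.linalg.inv(c["cam_to_world"]); h=cv2.cvtColor(im,cv2.COLOR_BGR2HSV)
    for y in Y:
        s=""
        for x in X:
            p=K@(T@np.r_[bay(x-.125,y,z),1])[:3]; u,v=int(round(p[0]/p[2])),int(round(p[1]/p[2]))
            H,S,V=h[v,u]; s+="." if S>120 else ("#" if V>170 else "o")
        print(f"{y*1000:5.0f} "+s)
if __name__=="__main__":
    im,c=snap("wrist","M"); asc(im,c)
E
python3 asc.py
```

```text
-75 ..........................................................
  -70 ..........................................................
  -65 ..........................................................
  -60 ..........................................................
  -55 ...........#...###..................########..............
  -50 .....###oo#################o####ooo#########oooo#.........
  -45 .....###oo#################o####ooo########ooooo#.........
  -40 ....##oooo###############o#o#ooooooo#######oooooo.........
  -35 .....ooooo##############oooooooooooo#######ooooooo........
  -30 .....oooooo#############ooooooo#ooo########ooooooo........
  -25 .....##oooo###############oo####oooo########oooo#.........
  -20 .....###ooo################o#ooooooooo#####oooooo.........
  -15 ..........................................................
  -10 ..........................................................
   -5 ..........................................................
    0 ............###ooo#################.......................
    5 ............####oo#################.......................
   10 ............#oo#oo##############oo#.......................
   15 ............oooooo#############oooo.......................
   20 ............#ooooo##############oo#.......................
   25 .............###ooo################.......................
   30 ............###oooo###############........................
   35 ..........................................................
   40 ..........................................................
   45 ..........................................................
   50 ..........................................................
```

```bash
cat > prof.py <<'E'
from h import *
for cx in(-.10,.03,.13):
    nadir(bay(-.125+cx,-.0,0)[:2],.30,0); im,c=snap("wrist",f"N{int(cx*100)}")
    K,T=c["intrinsics"],np.linalg.inv(c["cam_to_world"]); h=cv2.cvtColor(im,cv2.COLOR_BGR2HSV)
    print("cam",cx,"x=-80..86 step 2")
    for y in(-.048,-.036,-.024):
        s=""
        for x in np.arange(-.08,.0861,.002):
            p=K@(T@np.r_[bay(x-.125,y,.016),1])[:3]; u,v=int(round(p[0]/p[2])),int(round(p[1]/p[2]))
            H,S,V=h[v,u]; s+="." if S>120 else str(V//26)
        print(s)
E
python3 prof.py
```

```text
cam -0.1 x=-80..86 step 2
...77777765566677788899999999999987775556767776555566677788899999996665.............
...6444446556667777889999999999997444455444445555555666778888999996666544...........
....7777765566667778889999999999977775466666666555556666778889999986666.............
cam 0.03 x=-80..86 step 2
....77765677788889999999999988888777656777765556677888999999866655557777............
....44446677788899999999999988875444454444355555677888899998666665554335............
...77776566678888999999999999887777765666666555666778888999986666655666.............
cam 0.13 x=-80..86 step 2
....6667788889999999999998887779777767777656777888899996666555555477777.............
...43567778889999999999999888865444344444456678888899976666655555533334.............
...76666788889999999999999888776666767776555677788889997666666555567676.............
```

```bash
python3 - <<'E'
from h import *
r=R(90-5.8); q=bay(-.125+.041,-.036,0); arm.grip(.048)
arm.move_to(q+[0,0,.17],r); arm.move_l(q+[0,0,.05],feed=.12); arm.move_l(q+[0,0,.024],feed=.04); print(np.round(arm.current_force(),1))
arm.grip(0); print(arm.current_width(),np.round(arm.current_force(),1))
arm.move_l(q+[0,0,.07],feed=.08); q=q+xb*.013; arm.move_l(q+[0,0,.07],feed=.08)
arm.move_l(q+[0,0,.03],feed=.06); z=.03
while z>.018 and arm.current_force()[2]<3: z-=.0005; arm.move_l(q+[0,0,z],feed=.02)
print(z,np.round(arm.current_force(),1)); arm.grip(.048); arm.sleep(.3); arm.move_l(q+[0,0,.17],feed=.12); print(arm.current_t())
E
python3 prof.py; python3 -c "
from h import *
from asc import asc
nadir(bay(-.14,0,0)[:2],.36,0); im,c=snap('wrist'); asc(im,c); print(arm.current_t())"
```

```text
[-0.  -0.1 -0.6]
0.03390027762099718 [0.2 0.9 2. ]
0.023499999999999993 [-2.2 -1.6  9.1]
112.725
cam -0.1 x=-80..86 step 2
....7777765566777888899999999999999998....656777776555556667787776666666666577......
...6544445556667777889999999999997555......543444465555566676666677666666664334.....
...67777775566667788889999999999999999.....56777775455555666676666676666666677......
cam 0.03 x=-80..86 step 2
....7776667778888999999999999889999999......6777755566776666666666666655577777......
...54445666777889999999999999876555557......5444355566766666766666666655443335......
....7766666778888999999999999889999999......6777755556666666677666666655677777......
cam 0.13 x=-80..86 step 2
....66677888899999999999988877899999984.....6775666766666666666666555546777775......
...44567778889999999999999888765555546......3345567666666666666666555545433334......
....66677888899999999999998877899999975.....6665566666666666666666655546777775......
  -75 ..........................................................
  -70 ..........................................................
  -65 ........................
[... 836 characters left out ...]
#oo#################.......................
    5 ............###ooo#################.......................
   10 ............#ooooo#############ooo#.......................
   15 .............ooooo#############ooo........................
   20 ............#ooooo##############oo#.......................
   25 ............###oooo###############o.......................
   30 .............#ooooo################.......................
   35 ........................#.................................
   40 ..........................................................
   45 ..........................................................
   50 ..........................................................
115.85
```

```bash
python3 - <<'E'
from h import *
g=np.r_[np.load("gopen.npy")[:2],.149]; arm.grip(.06)
arm.move_to(g+[0,0,.12],R(YAW)); arm.move_l(g+[0,0,.02],feed=.15); arm.move_l(g,feed=.04)
arm.grip(0); print(arm.current_width(),np.round(arm.current_force(),1))
d=.062; arm.move_l(g-yb*d,feed=.06); print(np.round(arm.current_force(),1))
while d<.08 and arm.current_force()@yb<10:
    d+=.0015; arm.move_l(g-yb*d,feed=.03); print(round(d,4),round(arm.current_force()@yb,1))
print(np.round(arm.current_ee_pos(),4),((arm.current_ee_pos()-g)@yb))
arm.grip(.06); p=arm.current_ee_pos(); arm.move_l(p+[0,0,.12],feed=.15)
look((.48,.23),.36,YAW); im,c=snap("wrist","Z")
h=cv2.cvtColor(im,cv2.COLOR_BGR2HSV); m=cv2.inRange(h,(22,120,150),(35,255,255)); m[205:]=0
k=max(cv2.findContours(m,0,2)[0],key=cv2.contourArea);x,y,w,hh=cv2.boundingRect(k)
print("yellow",x,y,w,hh)
a=ray(c,[(x,y+hh),(x,y+8)],.187)
for q in a: print(np.round([(q-O)@xb,(q-O)@yb],4))
print(arm.current_t())
E
```

```text
0.02398914360580872 [-0.2  0.3  1.4]
[1.9 4.1 1.9]
0.0635 0.4
0.065 -0.6
0.0665 -0.4
0.068 1.5
0.0695 -0.5
0.071 6.2
0.0725 15.5
[0.5422 0.2842 0.149 ] -0.07026497755754024
yellow 202 157 25 45
[0.0011 0.0768]
[-0.0013  0.0287]
124.25
```

```bash
python3 - <<'E'
from h import *
from asc import asc
nadir(bay(-.14,0,0)[:2],.36,0); im,c=snap("wrist"); asc(im,c)
h=cv2.cvtColor(im,cv2.COLOR_BGR2HSV); red=cv2.inRange(h,(0,120,40),(6,255,255))|cv2.inRange(h,(172,120,40),(180,255,255)); red[210:]=0
k=max(cv2.findContours(red,0,2)[0],key=cv2.contourArea); b=ray(c,cv2.boxPoints(cv2.minAreaRect(k)),.09)
for q in b: print(np.round([(q-O)@xb,(q-O)@yb],3))
look((.32,-.1),.30,0); im,c=snap("wrist"); h=cv2.cvtColor(im,cv2.COLOR_BGR2HSV); m=cv2.inRange(h,(5,200,150),(16,255,255)); m[225:]=0
k=max(cv2.findContours(m,0,2)[0],key=cv2.contourArea); print(np.round(ray(c,cv2.boxPoints(cv2.minAreaRect(k)),.054)*1000,1))
print(arm.sign_off(),arm.current_t())
E
```

```text
-75 ..........................................................
  -70 ..........................................................
  -65 ..........................................................
  -60 ..........................................................
  -55 .............#..####....................#...###...........
  -50 .....###oo#################.....###oooo####oooooooo##.....
  -45 .....##ooo#################....o###oooo##oooooooooo###....
  -40 .....oooooo################....o#o#oooo#oooo#oooooooo#....
  -35 .....oooooo#############ooo....oooooooooooo#oooooooooo....
  -30 ....#oooooo##############o##...oooooooooooooo#ooooooo.....
  -25 .....###ooo################....o###ooooo#oo##ooooooo##....
  -20 .....###ooooo##############....o###oooooooooooooooo##o....
  -15 ..........................................................
  -10 ..........................................................
   -5 ..........................................................
    0 ............###ooo################........................
    5 ............####oo#################.......................
   10 ............#ooooo##############ooo.......................
   15 ............oooooo#############oooo.......................
   20 ............#oo#ooo############ooo#.......................
   25 ............o##oooo################.......................
   30 ............#o#oooo################.......................
   35 ..........................................................
   40 ..........................................................
   45 ..........................................................
   50 ..........................................................
[-0.023  0.088]
[-0.033 -0.086]
[-0.215 -0.088]
[-0.223  0.087]
[[ 425.7  -91.9   54. ]
 [ 425.8 -176.    54. ]
 [ 400.9 -177.2   54. ]
 [ 400.8  -91.8   54. ]]
the job is handed in; nothing more can be done
the job is handed in; nothing more can be done
```

Job handed in at about 126 s of the 210 s limit, with no verdict returned: by my final measurements the tote is against the end stops, the three steel clamps stand flat on its floor, the hook is back in its tray to within about 2 mm, and the gate is shut against its hard stop.

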